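# Find the socket for the vial crimper's clamp nut

## Task

The socket left over the clamp nut of the vial crimper is too big: put it back upright in its own wide slot in the socket rack. Then try the two look-alike sockets on the nut to find the one that fits, and keep that one pushed fully home on the nut, finishing while your gripper is still holding it there; the one that does not fit must end standing in a narrow slot of the rack. Leave the vials, jar and other things on the bench where they are.

Things in the scene. Friction and masses are not known exactly. Their poses are not given: they have to be found in the camera images.
- socket_w: The too-big plain steel hexagonal socket, 48 mm across flats (55.5 across corners), 60 mm tall, about 0.45 kg, standing mouth down loosely over the nut at the start, resting on the crimper's bed. Origin: centre of its mouth (underside); z up. Its flats face along its own x axis and every 60 degrees from it.
- socket_p: Plain steel socket, hexagonal outside, 38 mm across flats (44 corners), 60 tall, 0.3 kg, standing mouth down in a narrow slot. Origin: centre of its mouth (underside); z up. Flats, outside and in the bore, face along its x axis and every 60 degrees. Bore 26 mm deep, either 26.5 across flats (fits) or 20 (stops some 17 mm high, on top of the nut): unmarked.
- socket_q: Plain steel socket, hexagonal outside, 38 mm across flats (44 corners), 60 tall, 0.3 kg, standing mouth down in a narrow slot. Origin: centre of its mouth (underside); z up. Flats, outside and in the bore, face along its x axis and every 60 degrees. The other look-alike: of socket_p and socket_q one fits and one does not; only trying tells which.
- nut (a point): Centre of the foot of the fixed hex nut on the crimper's flat bed, 30 mm above the table; z up. Nut 24 mm across flats, 18 tall, bevelled top; a 12 mm stud stands 5 mm above it. Flats face along x and every 60 degrees. A fitting socket rests with its origin here. The bed reaches 65 mm to each x side, 60 to -y, 285 to +y; the tall column and head (315 mm high) start 149 mm to +y.
- slot_wide_floor (a point): Centre of the floor of a round hole 60 mm wide, 12 deep, 18 mm above the table, in a fixed pink block 86 x 86 x 22 mm; label with a large hexagon. Wide slot, the too-big socket's own. Three blocks stand in a row on a tray, 97 mm between centres, in any order; x axis square to the row, y along it.
- slot_n1_floor (a point): Centre of the floor of a round hole 48 mm wide, 12 deep, 18 mm above the table, in a fixed pink block 86 x 86 x 22 mm; label with a small hexagon. Narrow slot. Three blocks stand in a row on a tray, 97 mm between centres, in any order; x axis square to the row, y along it.
- slot_n2_floor (a point): Centre of the floor of a round hole 48 mm wide, 12 deep, 18 mm above the table, in a fixed pink block 86 x 86 x 22 mm; label with a small hexagon. Narrow slot. Three blocks stand in a row on a tray, 97 mm between centres, in any order; x axis square to the row, y along it.
- vial_a: Bystander: capped glass vial 26 mm wide, 50 mm tall, between rack and crimper. Origin: centre of its underside.
- vial_b: Bystander: capped vial 30 mm wide, 55 mm tall, beyond the rack. Origin: centre of its underside.
- vial_c: Bystander: small vial 22 mm wide, 42 mm tall, on the crimper's bed under its head, 165 mm from the nut. Origin: centre of its underside.
- jar: Bystander: jar 60 mm wide, 85 mm tall. Origin: centre of its underside.
- screwdriver: Bystander: screwdriver lying on the bench beyond the rack, along its x axis.
- dish: Bystander: steel dish 80 x 110 mm, 30 mm tall, beyond the crimper. Origin: centre of its underside.
- cup: Bystander: open clear cup 60 mm wide, 70 mm tall, beyond the rack. Origin: centre of its underside.
Mind the look-alikes: they are no part of the job. Leave any orange or turquoise look-alike of the socket_w alone.

How it is judged (in metres and radians):
On the way, in this order (a step that is already met when the one before it is completed fails the run):
1. the too-big socket stands in its wide slot, let go (horizontal distance between socket_w and slot_wide_floor below 0.008 m and z of socket_w in the frame of slot_wide_floor between -0.006 and 0.006 m and angle between socket_w's own z axis and vertical below 0.12 rad and contact force between the fingers and socket_w below 0.1 N and linear speed of socket_w below 0.03 m/s), for 0.2 s.
2. the fitting socket is held fully home on the nut (((horizontal distance between socket_p and nut below 0.004 m and z of socket_p in the frame of nut between -0.005 and 0.005 m and angle between socket_p's own z axis and vertical below 0.09 rad and contact force between the fingers and socket_p above 2 N and linear speed of socket_p below 0.03 m/s) or (horizontal distance between socket_q and nut below 0.004 m and z of socket_q in the frame of nut between -0.005 and 0.005 m and angle between socket_q's own z axis and vertical below 0.09 rad and contact force between the fingers and socket_q above 2 N and linear speed of socket_q below 0.03 m/s))), for 0.2 s.
At the end, for the whole second after the job is handed in: The fitting socket, gripped (over 2 N) and still, is within 4 mm of the nut axis, 5 mm of the bed, 5 degrees of upright. The too-big one is in the wide slot, the other in a narrow slot: within 8 mm of centre, 6 mm of the floor, 7 degrees of upright, still, untouched (all of step 1 and ((horizontal distance between socket_p and nut below 0.004 m and z of socket_p in the frame of nut between -0.005 and 0.005 m and angle between socket_p's own z axis and vertical below 0.09 rad and contact force between the fingers and socket_p above 2 N and linear speed of each of socket_p, socket_q below 0.03 m/s and horizontal distance between socket_q and slot_n1_floor below 0.008 m and z of socket_q in the frame of slot_n1_floor between -0.006 and 0.006 m and angle between socket_q's own z axis and vertical below 0.12 rad and contact force between the fingers and socket_q below 0.1 N) or (horizontal distance between socket_p and nut below 0.004 m and z of socket_p in the frame of nut between -0.005 and 0.005 m and angle between socket_p's own z axis and vertical below 0.09 rad and contact force between the fingers and socket_p above 2 N and linear speed of each of socket_p, socket_q below 0.03 m/s and horizontal distance between socket_q and slot_n2_floor below 0.008 m and z of socket_q in the frame of slot_n2_floor between -0.006 and 0.006 m and angle between socket_q's own z axis and vertical below 0.12 rad and contact force between the fingers and socket_q below 0.1 N) or (horizontal distance between socket_q and nut below 0.004 m and z of socket_q in the frame of nut between -0.005 and 0.005 m and angle between socket_q's own z axis and vertical below 0.09 rad and contact force between the fingers and socket_q above 2 N and linear speed of each of socket_q, socket_p below 0.03 m/s and horizontal distance between socket_p and slot_n1_floor below 0.008 m and z of socket_p in the frame of slot_n1_floor between -0.006 and 0.006 m and angle between socket_p's own z axis and vertical below 0.12 rad and contact force between the fingers and socket_p below 0.1 N) or (horizontal distance between socket_q and nut below 0.004 m and z of socket_q in the frame of nut between -0.005 and 0.005 m and angle between socket_q's own z axis and vertical below 0.09 rad and contact force between the fingers and socket_q above 2 N and linear speed of each of socket_q, socket_p below 0.03 m/s and horizontal distance between socket_p and slot_n2_floor below 0.008 m and z of socket_p in the frame of slot_n2_floor between -0.006 and 0.006 m and angle between socket_p's own z axis and vertical below 0.12 rad and contact force between the fingers and socket_p below 0.1 N))); the arm keeps its last pose, push and grip.
It fails at once if a bystander pushed more than 40 mm from its place (distance of any of vial_a, vial_b, vial_c, jar, screwdriver, dish, cup from where it was at the start of the episode above 0.04 m).
It fails at once if a standing bystander tipped over (angle between any of vial_a, vial_b, vial_c, jar, dish, cup's own z axis and vertical above 0.6 rad).
It also fails if it takes over 72 s, if anything falls off the work surface, if the arm or the gripper's body presses on something with over 40 N, if the wrist force passes 120 N, or if a joint passes its speed limit or range.

## Robot

A 7-joint arm with a two-finger parallel gripper is mounted at the origin on the work surface. World frame = base frame: x ahead of the robot, y to its left, z up, the work surface at z = 0. Lengths are in mm, angles in rad, forces in N, time in s.
With the tool pointing down it reaches from about 425 to 950 mm from the base axis. Payload 4.7 kg.
Tool frame: the origin (TCP) lies midway between the tips of the shut fingers; the grasp point (between the pads) lies 19 mm behind it; z points along the fingers, y is the line along which they close (so a half turn about z gives the same grasp; the last joint's range is limited). The gripper opens to 87 mm and grips with 3 to 60 N. Pads are 19 mm wide; open, the fingers measure 117 mm over their backs; the gripper's body (75 mm by 190 mm) begins 51 mm behind the grasp point.
Start: joints at [-1.175, 0.469, -0.049, 1.532, 0.024, 1.141, -0.082], TCP at [278.157, 615.043, 222.573] pointing down, gripper open.
Joint ranges: [-2.59, 2.59], [-0.33, 1.99], [-1.39, 1.29], [0.1, 2.45], [-1.04, 4.18], [0.21, 1.99], [-2.66, 2.66]. Speed limits (rad/s): [2.57, 2.57, 3.14, 3.14, 3.14, 3.14, 3.14].

## Interface

Orientations are given as a rotation vector (axis times angle).
In Python, from station import r gives the robot as it stands.
- The arm moves only by the shell command python3 -m handwheel 'ROWS'. ROWS is JSON, a list of rows, each a list of 5 numbers: the gripper command: -1 is fully open, 1 is shut, values between are in proportion, then the shift along the world's x, y, z in m, then the turn about the world's z in degrees. A call has 1 to 12 rows; each row is the pose to reach, as a shift and turn from the pose commanded when the call began; what a row does not reach only later rows make up. A row lasts 1/12 s, in which the tool goes at most 41.7 mm and 7.16 degrees, less where a joint would pass 70% of its speed; a pose out of reach is approached as far as the arm can. A call with a gripper value outside its range is refused whole. The fingers move at their own pace and stop on an object; the grip force is fixed at half the most. Time passes only in rows, so rows that repeat a pose let the fingers close. It gives the time, the measured TCP pose, the force, the opening and the grip force at its end, in the units of the state.
- r.get_state(): the state, without advancing time (a new reading comes with each control period).
- r.camera(name): name is "scene" or "top" or "wrist"; returns (picture, depth): 480x640x3 uint8, red, green, blue; 480x640 float32, mm along the optical axis (not along the pixel's ray), 0 where there is no reading.
- r.camera_model(name): a dict with "intrinsics" (3x3 intrinsics, pixels), "cam_to_world" (4x4, takes a point from camera to world coordinates); the wrist camera has in their place "tool_from_camera" (4x4, takes a point from camera to tool coordinates, whose origin is the TCP and whose axes are the flange's). Camera axes: x right, y up, looking along -z (the intrinsics and any distortion apply to the point x, -y, -z); pixel columns grow to the right and rows downward; lengths in mm; the calibration is good to about 2 mm. A picture is of the moment at which its call begins: read the wrist's pose just before it. camera_model takes no time and is no camera call.
- r.close_job(): hands the job in; it is judged then, once.
Trained networks look in the newest picture that a camera, given by its name, has taken for a name from the list of things; names that differ only in an ending like _2 or _b are one class to them, and where a whole thing is asked for, a point or a joint stands for the part that bears it (a point fixed in the world has none). Each returns a list of dicts, best first, with "score" (0 to 1); they miss things now and then, are a little off and sometimes report something else, mostly with a low value. They report only what shows in the picture. A call takes as long as a camera call. They do not tell look-alikes from the thing itself.
- r.look_for(camera, name): "extent" ([centre column, centre row, width, height] in pixels, round what is visible of it).
- r.trace(camera, name): "mask" (480x640 bool, what is visible of it) and "extent" ([centre column, centre row, width, height] in pixels, round what is visible of it).
- r.place_of(camera, name): "uv" ([column, row] in pixels: a listed point, or the origin of a listed thing).
The state is a dict: "t": time; "q": joint angles; "joint_velocities": joint speeds; "effort": joint torques, N m; "tcp_pos": TCP position; "eef_rot": TCP orientation; "ft_force": force on the tool from outside, world axes, zero at the start; "ft_torque": the same for the moment, N m; "finger_gap": finger opening in mm; "grip_force": force on a finger pad.
Only numpy, scipy, OpenCV 4.12 (cv2) and the standard library are available. Lean on these libraries where they do the work, as an engineer would, in place of code of your own. Each camera call takes 0.05 s, during which the arm holds its last target. There are 200 camera calls.

## Working session

There is one attempt and no reset: what is moved stays moved. The work goes in short steps, Python scripts to look and compute and a shell command to move; the robot and the scene stay as the last step left them, time stands still between calls to the robot, and variables do not carry over. Pictures are saved under pics/ and viewed, at most 10 in all, crops included, and the job is handed in when it is done.

```bash
mkdir -p pics; ls
python3 - <<'E'
from station import r
import cv2,numpy as np
s=r.get_state();print({k:np.round(v,3).tolist() for k,v in s.items()})
ims=[]
for c in("scene","top"):
    p,d=r.camera(c);np.savez(f"/tmp/{c}.npz",p=p,d=d)
    cv2.imwrite(f"pics/{c}0.png",p[:,:,::-1])
    m=r.camera_model(c);print(c,np.round(m["intrinsics"],1).tolist(),np.round(m["cam_to_world"],3).tolist(),m.keys())
    for n in("socket_w","socket_p","nut","slot_wide_floor","slot_n1_floor"):
        print(n,[(np.round(x["uv"]).tolist(),round(float(x["score"]),2)) for x in r.place_of(c,n)])
E
```

```text
pics
{'t': 0.0, 'q': [-1.175, 0.469, -0.049, 1.534, 0.024, 1.141, -0.082], 'joint_velocities': [-0.001, 0.0, -0.0, -0.001, -0.0, -0.001, -0.001], 'effort': [0.0, -50.799, -0.081, -23.615, -0.062, 0.038, 0.0], 'tcp_pos': [277.962, 614.448, 221.479], 'eef_rot': [-0.662, -3.071, 0.003], 'ft_force': [-0.597, -0.498, 0.05], 'ft_torque': [-0.033, -0.049, 0.017], 'grip_force': 0.0, 'finger_gap': 87.207}
scene [[448.1, 0.0, 323.6], [0.0, 448.1, 238.2], [0.0, 0.0, 1.0]] [[-0.397, -0.721, 0.568, 1055.165], [0.918, -0.316, 0.24, 214.105], [0.006, 0.616, 0.787, 729.892], [0.0, 0.0, 0.0, 1.0]] dict_keys(['intrinsics', 'cam_to_world'])
socket_w [([253.0, 209.0], 0.95), ([400.0, 328.0], 0.89), ([353.0, 259.0], 0.75), ([463.0, 215.0], 0.62), ([425.0, 257.0], 0.61), ([217.0, 193.0], 0.55)]
socket_p [([253.0, 209.0], 0.95), ([400.0, 328.0], 0.89), ([353.0, 259.0], 0.75), ([463.0, 215.0], 0.62), ([425.0, 257.0], 0.61), ([217.0, 193.0], 0.55)]
nut [([427.0, 256.0], 0.67)]
slot_wide_floor [([185.0, 182.0], 0.81), ([253.0, 213.0], 0.36)]
slot_n1_floor [([218.0, 195.0], 0.86)]
top [[565.3, 0.0, 321.6], [0.0, 565.3, 230.7], [0.0, 0.0, 1.0]] [[0.025, 0.988, -0.155, 380.044], [-0.999, 0.02, -0.03, -14.879], [-0.027, 0.156, 0.987, 1262.187], [0.0, 0.0, 0.0, 1.0]] dict_keys(['intrinsics', 'cam_to_world'])
socket_w [([241.0, 254.0], 0.9), ([303.0, 245.0], 0.88), ([452.0, 258.0], 0.87), ([224.0, 327.0], 0.83), ([407.0, 256.0], 0.8), ([245.0, 196.0], 0.75)]
socket_p [([241.0, 254.0], 0.9), ([303.0, 245.0], 0.88), ([452.0, 258.0], 0.87), ([224.0, 327.0], 0.83), ([407.0, 256.0], 0.8), ([245.0, 196.0], 0.75)]
nut [([242.0, 258.0], 0.9), ([240.0, 254.0], 0.58)]
slot_wide_floor [([494.0, 267.0], 0.83)]
slot_n1_floor [([451.0, 259.0], 0.95)]
```

View pics/scene0.png

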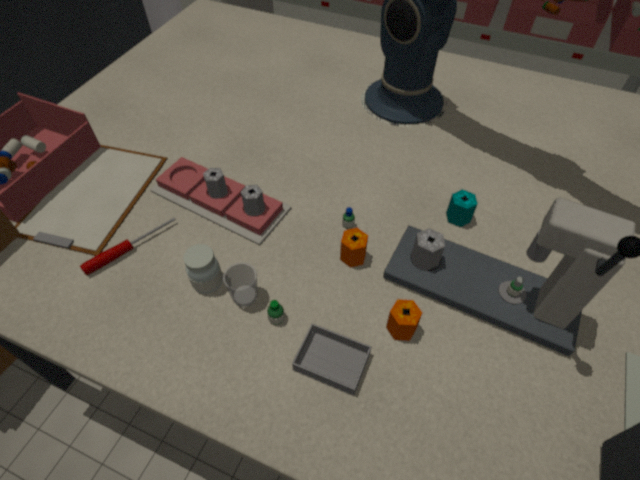

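View pics/top0.png

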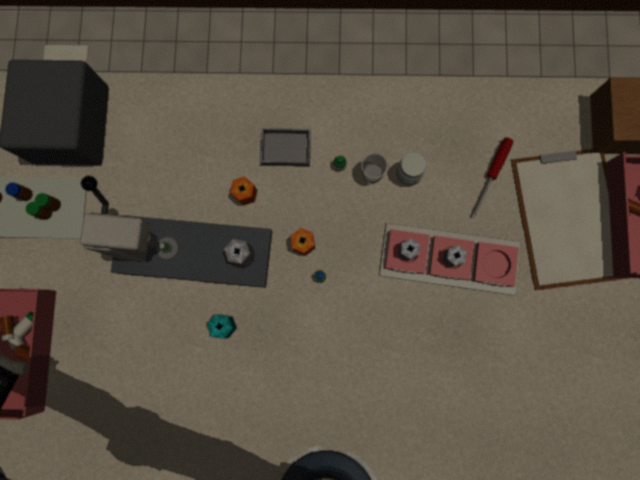

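Scene picture: the grey socket_w stands on the crimper bed at (429,248), and the two grey look-alikes are in the rack at (214,182) and (252,200). The empty wide slot is at about (183,178). Two orange and one turquoise decoy stand loose at (354,247), (404,319) and (461,207). In the top picture w is at (238,252), the narrow sockets at (410,249) and (456,256), and the wide slot at (494,265).

Only the grey socket on the bed fits the description of socket_w. It is plain steel and stands over the nut, while the orange and turquoise ones stand on the table. I'll measure and make an enlarged crop to confirm it.

```bash
cat > h.py <<'E'
import numpy as np,cv2
from scipy.optimize import minimize
def cloud(m,d,T=None):
    K=np.array(m["intrinsics"]);T=np.array(m["cam_to_world"]) if T is None else T
    v,u=np.mgrid[:480,:640];x=(u-K[0,2])*d/K[0,0];y=(v-K[1,2])*d/K[1,1]
    P=np.stack([x,-y,-d,np.ones_like(d)],-1)@T.T
    P=P[...,:3];P[d<=0]=np.nan;return P
def hexfit(xy):
    "centre, across-flats, yaw of flat normal (deg mod 60) from the convex hull of top-face points"
    best=None;h=cv2.convexHull(xy.astype(np.float32))[:,0].astype(float)
    for a in np.arange(-30,30,1.):
        n=np.array([[np.cos(t),np.sin(t)] for t in np.radians(a+60*np.arange(3))])
        q=h@n.T;w=q.max(0)-q.min(0);s=w.sum()
        if best is None or s<best[0]:
            c=np.linalg.lstsq(n,(q.max(0)+q.min(0))/2,rcond=None)[0];best=(s,c,w,a)
    return best[1:]
E
python3 - <<'E'
from station import r
from h import *
z=np.load("/tmp/top.npz");p,d=z["p"],z["d"];P=cloud(r.camera_model("top"),d)
print("table z",np.nanmedian(P[350:400,250:400,2]))
for n,(u,v),zt in(("w",(238,252),90),("A",(410,249),78),("B",(456,256),78)):
    Q=P[v-28:v+28,u-28:u+28].reshape(-1,3);Q=Q[np.isfinite(Q[:,2])]
    T=Q[(abs(Q[:,2]-zt)<8)];print(n,len(T),np.median(T[:,2]),hexfit(T[:,:2]))
# bed & rack rectangles
for n,(v0,v1,u0,u1),(z0,z1) in(("bed",(200,300,150,285),(24,36)),("rack blocks",(210,300,370,530),(23.5,34)),("tray",(210,300,370,530),(2,50))):
    Q=P[v0:v1,u0:u1].reshape(-1,3);m=(Q[:,2]>z0)&(Q[:,2]<z1);T=Q[m]
    print(n,m.sum(),np.median(T[:,2]),cv2.minAreaRect(T[:,:2].astype(np.float32)))
# slot pixel -> plane
m=r.camera_model("top");K=m["intrinsics"];C=np.array(m["cam_to_world"])
def ray(u,v,h):
    w=C[:3,:3]@np.array([(u-K[0][2])/K[0][0],-(v-K[1][2])/K[1][1],-1]);o=C[:3,3];return o+w*(h-o[2])/w[2]
for u,v,h in((494,267,18),(451,259,18),(407,256,18),(242,258,30)):print(u,v,ray(u,v,h))
for n,(u,v) in dict(vial_a=(319,276),orange=(303,241),orange2=(243,190),teal=(221,327)).items():
    Q=P[v-20:v+20,u-20:u+20].reshape(-1,3);T=Q[Q[:,2]>15];print(n,T[:,:2].mean(0),np.nanmax(T[:,2]))
cv2.imwrite("pics/crop1.png",cv2.resize(p[180:330,210:530],(800,375),interpolation=cv2.INTER_CUBIC)[:,:,::-1])
E
```

```text
table z 0.3296424415166257
w 467 90.66900670033738 (array([518.33102144, 198.62345429]), array([48.07495256, 49.26390969, 49.51981883]), np.float64(-11.0))
A 296 77.9911731868209 (array([ 533.47400436, -165.34584687]), array([37.85154007, 39.02034459, 39.47509814]), np.float64(29.0))
B 299 78.35320191987171 (array([ 521.48368255, -261.93832026]), array([38.16939373, 37.88657096, 39.06209746]), np.float64(21.0))
bed 6080 30.51374684387133 ((552.0994873046875, 273.65509033203125), (273.89801025390625, 190.13198852539062), 85.94441986083984)
rack blocks 3215 29.938720176291326 ((520.9649658203125, -261.7476806640625), (281.1365661621094, 89.30891418457031), 82.95133209228516)
tray 8463 14.759941534167638 ((531.225830078125, -263.537109375), (200.44143676757812, 357.43701171875), 1.1345795392990112)
494 267 [ 503.09401716 -355.9090324    18.        ]
451 259 [ 518.62798278 -262.5547358    18.        ]
407 256 [ 523.14970635 -166.22180349   18.        ]
242 258 [509.43803779 196.64472496  30.        ]
vial_a [474.04629376  24.56922144] 55.14325505959391
orange [546.30928848  63.09959602] 67.1050907955655
orange2 [657.20424307 197.33073422] 68.6933630463534
teal [361.50278524 230.4735148 ] 67.58070611474272
```

View pics/crop1.png

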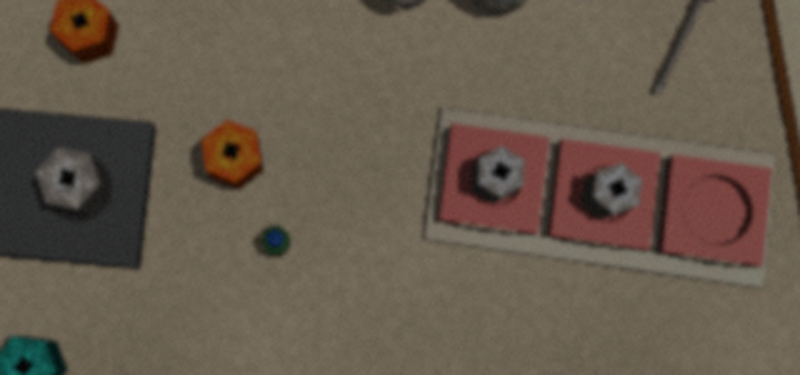

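The crop confirms it: plain steel w is on the dark bed, the two orange and one turquoise sockets are decoys, and the empty wide slot is at the right end of the rack. I'll go above w, swinging wide of the column.

```bash
python3 -m handwheel '[[-1,0.05,-0.285,0,-50],[-1,0.05,-0.285,0,-50],[-1,0.05,-0.285,0,-50],[-1,0.05,-0.285,0,-50],[-1,0.05,-0.285,0,-50],[-1,0.05,-0.285,0,-50],[-1,0.05,-0.285,0,-50],[-1,0.24,-0.417,0,-77],[-1,0.24,-0.417,0,-77],[-1,0.24,-0.417,0,-77],[-1,0.24,-0.417,0,-77],[-1,0.24,-0.417,0,-77]]' && python3 -m handwheel '[[-1,0,0,0,0],[-1,0,0,0,0],[-1,0,0,0,0]]'
cat >> h.py <<'E'
from station import r
from scipy.spatial.transform import Rotation as R
def wrist():
    s=r.get_state();p,d=r.camera("wrist");m=r.camera_model("wrist")
    W=np.eye(4);W[:3,:3]=R.from_rotvec(s["eef_rot"]).as_matrix();W[:3,3]=s["tcp_pos"]
    y=W[:2,1];yaw=np.degrees(np.arctan2(y[1],y[0]))
    print("t",s["t"],"tcp",np.round(s["tcp_pos"],1),"close yaw %.1f"%yaw,"tilt",np.round(W[:2,2],3),"gap %.1f F"%s["finger_gap"],np.round(s["ft_force"],1),"q7 %.2f"%s["q"][6])
    return s,p,cloud(m,d.astype(float),W@np.array(m["tool_from_camera"]))
def blob(P,z0,z1,c,rad):
    Q=P.reshape(-1,3);return Q[(Q[:,2]>z0)&(Q[:,2]<z1)&(np.hypot(Q[:,0]-c[0],Q[:,1]-c[1])<rad)]
E
python3 - <<'E'
from h import *
s,p,P=wrist();cv2.imwrite("pics/w1.png",p[:,:,::-1])
T=blob(P,82,97,(518,198),45);print(len(T),T[:,2].mean() if len(T) else 0,hexfit(T[:,:2]))
b=blob(P,22,38,(518,198),200);print("bed",cv2.minAreaRect(b[:,:2].astype(np.float32)),b[:,2].mean(),b[:,1].min())
E
```

```text
t: 1.6
tcp_pos: [500.7, 210.0, 223.2]
eef_rot: [2.433, 1.988, 0.002]
ft_force: [0.2, 1.0, 0.3]
finger_gap: 86.9
grip_force: 0.0
t: 1.85
tcp_pos: [498.8, 211.5, 222.4]
eef_rot: [-2.429, -1.991, 0.001]
ft_force: [-0.4, 0.6, -0.6]
finger_gap: 87.2
grip_force: 0.0
t 1.85 tcp [498.8 211.5 222.4] close yaw -11.3 tilt [-0.001  0.   ] gap 87.2 F [-0.4  0.6 -0.6] q7 -0.57
2504 89.77083216464413 (array([519.09295141, 198.93616125]), array([47.74447109, 48.34428821, 48.5176773 ]), np.float64(-10.0))
bed ((518.987548828125, 233.74322509765625), (272.44989013671875, 326.9220275878906), 27.421010971069336) 30.124861633336995 32.9412748810947
```

View pics/w1.png

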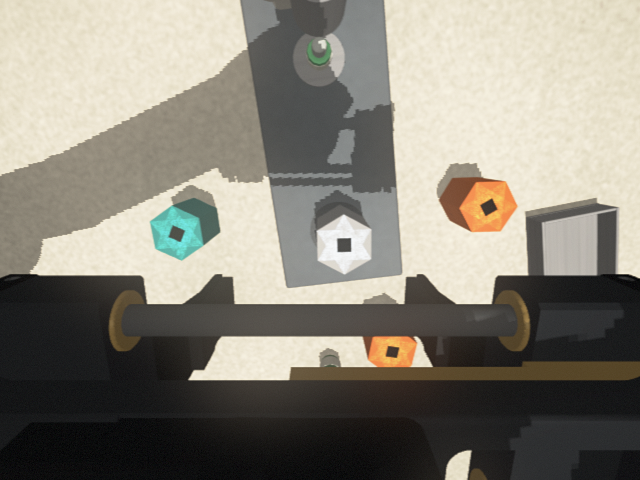

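The wrist picture shows the steel w at (344,244), directly over the bed, with the decoys off to the sides. Measured centre is (519.1, 198.9) with yaw -10. Now the descent and grip.

```bash
python3 -m handwheel '[[-1,0.020,-0.0125,0,1],[-1,0.020,-0.0125,-0.04,1],[-1,0.020,-0.0125,-0.08,1],[-1,0.020,-0.0125,-0.12,1],[-1,0.020,-0.0125,-0.15,1],[-1,0.020,-0.0125,-0.170,1],[-1,0.020,-0.0125,-0.172,1],[-1,0.020,-0.0125,-0.172,1],[1,0.020,-0.0125,-0.172,1],[1,0.020,-0.0125,-0.172,1],[1,0.020,-0.0125,-0.172,1],[1,0.020,-0.0125,-0.172,1]]' && python3 -m handwheel '[[1,0,0,0,0],[1,0,0,0,0],[1,0,0,0.02,0],[1,0,0,0.05,0],[1,0,0,0.09,0],[1,0,0,0.11,0],[1,0,0,0.11,0],[1,0,0,0.11,0]]'
```

```text
t: 2.9
tcp_pos: [520.0, 199.2, 52.0]
eef_rot: [2.412, 2.012, 0.004]
ft_force: [-0.2, -0.0, 1.0]
finger_gap: 68.2
grip_force: 0.0
t: 3.57
tcp_pos: [518.9, 198.7, 160.5]
eef_rot: [-2.412, -2.012, -0.001]
ft_force: [-0.5, -0.4, -5.9]
finger_gap: 47.8
grip_force: 30.0
```

```bash
python3 -m handwheel '[[1,0,-0.04,0,0],[1,0,-0.08,0,0],[1,0,-0.12,0,0],[1,0,-0.16,0,0],[1,0,-0.2,0,0],[1,0,-0.24,0,0],[1,0,-0.28,0,0],[1,0,-0.32,0,0],[1,0,-0.36,0,0],[1,0,-0.4,0,0],[1,-0.005,-0.44,0,0],[1,-0.01,-0.48,0,0]]' && python3 -m handwheel '[[1,0,-0.04,0,0],[1,0,-0.08,0,0],[1,0,-0.12,0,0],[1,0,-0.14,0,0],[1,0,-0.14,0,0],[1,0,-0.14,0,0],[1,0,-0.14,0,0]]'
python3 - <<'E'
from h import *
s,p,P=wrist();cv2.imwrite("pics/w2.png",p[:,:,::-1])
for n in("slot_wide_floor","slot_n1_floor"):
    for x in r.place_of("wrist",n)[:3]:
        u,v=np.round(x["uv"]).astype(int);print(n,u,v,round(x["score"],2),np.round(P[v,u],1))
b=blob(P,25,36,(521,-262),220);print("blocks",b[:,2].mean(),cv2.minAreaRect(b[:,:2].astype(np.float32)))
f=blob(P,14,22,(508,-358),34);print("floor",len(f),f.mean(0) if len(f) else 0, cv2.minEnclosingCircle(f[:,:2].astype(np.float32)) if len(f) else 0)
E
```

```text
t: 4.57
tcp_pos: [507.1, -282.0, 157.3]
eef_rot: [-2.408, -2.009, 0.004]
ft_force: [0.9, 0.7, -4.9]
finger_gap: 47.6
grip_force: 30.0
t: 5.15
tcp_pos: [508.4, -419.2, 157.5]
eef_rot: [-2.408, -2.009, 0.001]
ft_force: [0.3, 0.7, -4.6]
finger_gap: 47.7
grip_force: 30.0
t 5.15 tcp [ 508.4 -419.2  157.5] close yaw -10.3 tilt [-0.004  0.004] gap 47.7 F [ 0.3  0.7 -4.6] q7 0.70
slot_wide_floor 310 167 0.84 [ 511.4 -359.2   17. ]
slot_wide_floor 527 121 0.43 [ 705.8 -354.9    0.8]
blocks 29.963454311237548 ((594.275634765625, -328.8341979980469), (165.7464141845703, 250.19338989257812), 82.6583480834961)
floor 3958 [ 510.41272231 -357.42262288   18.05567743] ((510.3004455566406, -357.94580078125), 30.097667694091797)
```

View pics/w2.png

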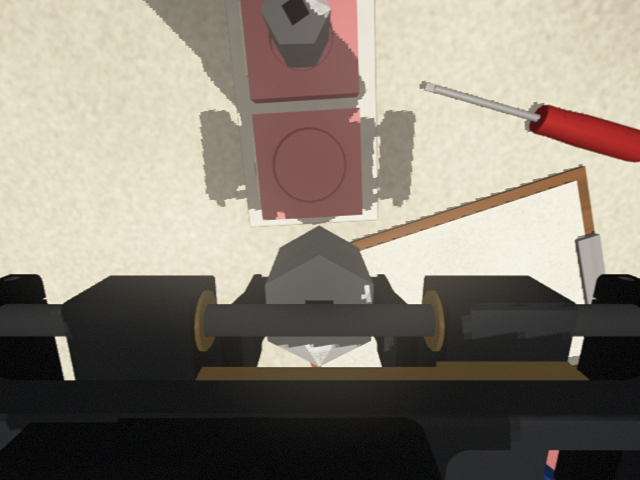

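The slot is at (310,165), and the held socket hangs upright at (318,295). Slot centre is (510.3, -357.9). I'll hover just above it and check.

```bash
python3 -m handwheel '[[1,0.002,0.035,0,0],[1,0.002,0.061,0,0],[1,0.002,0.061,-0.04,0],[1,0.002,0.061,-0.08,0],[1,0.002,0.061,-0.098,0],[1,0.002,0.061,-0.098,0],[1,0.002,0.061,-0.098,0],[1,0.002,0.061,-0.098,0]]'
python3 - <<'E'
from h import *
s,p,P=wrist()
for lo,hi in((95,130),(60,94)):
  T=blob(P,lo,hi,s["tcp_pos"],40);print(len(T))
d=np.array([510.3,-357.9])-s["tcp_pos"][:2];print("xy err",d)
E
```

```text
t: 5.97
tcp_pos: [512.1, -360.5, 64.0]
eef_rot: [2.411, 2.012, 0.001]
ft_force: [-1.5, 0.8, -4.6]
finger_gap: 47.7
grip_force: 30.0
t 5.9667 tcp [ 512.1 -360.5   64. ] close yaw -10.3 tilt [ 0.002 -0.001] gap 47.7 F [-1.5  0.8 -4.6] q7 0.68
2060
8058
xy err [-1.7732685   2.56419191]
```

```bash
for i in 1 2 3; do python3 -m handwheel '[[1,0,0,0,0]]' | grep tcp; done
```

```text
tcp_pos: [512.0, -360.5, 64.2]
tcp_pos: [511.8, -360.6, 63.9]
tcp_pos: [511.7, -360.6, 63.6]
```

```bash
python3 -m handwheel '[[1,-0.0015,0.0025,0,0],[1,-0.0015,0.0025,0,0],[1,-0.0015,0.0025,-0.008,0],[1,-0.0015,0.0025,-0.008,0],[1,-0.0015,0.0025,-0.008,0]]';python3 -m handwheel '[[1,0,0,0,0]]'|grep tcp
```

```text
t: 6.68
tcp_pos: [511.2, -358.4, 55.5]
eef_rot: [2.41, 2.011, 0.002]
ft_force: [0.7, 0.9, 3.4]
finger_gap: 47.2
grip_force: 30.0
tcp_pos: [511.2, -358.4, 55.5]
```

```bash
python3 -m handwheel '[[1,-0.0005,0.0003,-0.004,0],[1,-0.0005,0.0003,-0.008,0],[1,-0.0005,0.0003,-0.008,0],[1,-0.0005,0.0003,-0.008,0]]'
```

```text
t: 7.1
tcp_pos: [511.1, -359.6, 52.2]
eef_rot: [2.409, 2.009, 0.005]
ft_force: [-5.6, 4.2, 32.8]
finger_gap: 47.7
grip_force: 30.0
```

```bash
python3 -m handwheel '[[1,0,0,0.008,0],[1,0,0,0.012,0],[1,0,0,0.012,0]]'
python3 - <<'E'
from h import *
s,p,P=wrist();cv2.imwrite("pics/w3.png",p[:,:,::-1])
b=blob(P,26,34,(510,-358),90);print("block",cv2.minAreaRect(b[:,:2].astype(np.float32)))
T=blob(P,92,112,s["tcp_pos"],45);print("top z",np.percentile(T[:,2],[5,50,95]),hexfit(T[:,:2]))
p,d=r.camera("top");Q=cloud(r.camera_model("top"),d.astype(float))
f=blob(Q,14,34,(510,-358),60);print(len(f))
cv2.imwrite("pics/top3.png",cv2.resize(p[200:310,360:540],(800,489),interpolation=cv2.INTER_CUBIC)[:,:,::-1])
E
```

```text
t: 7.35
tcp_pos: [508.9, -357.7, 58.4]
eef_rot: [2.413, 2.012, -0.001]
ft_force: [1.1, -0.5, -5.0]
finger_gap: 47.7
grip_force: 30.0
t 7.35 tcp [ 508.9 -357.7   58.4] close yaw -10.4 tilt [-0. -0.] gap 47.7 F [ 1.1 -0.5 -5. ] q7 0.68
block ((511.9188232421875, -335.9154968261719), (130.15130615234375, 88.48170471191406), 82.74419403076172)
top z [ 95.12144766 107.33971255 110.67174938] (array([ 509.95204698, -353.98940698]), array([65.16265109, 21.99496651, 65.30050098]), np.float64(20.0))
580
```

View pics/w3.png

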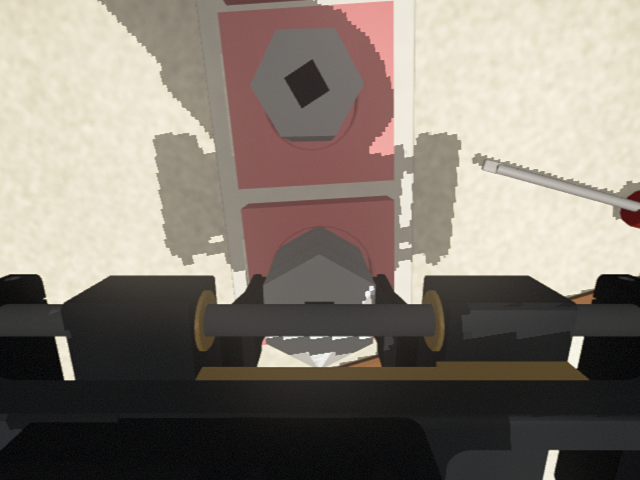

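The held socket's top face with its square hole is at (318,290), above the wide block. I'll measure the held socket relative to the hole.

Run:
```python
from h import *
s,p,P=wrist();X=np.array(s["tcp_pos"])
h,e=np.histogram(P[215:300,255:385,2],bins=np.arange(10,140,4));print([(int(a),int(b)) for a,b in zip(e,h) if b>30])
for v in (226,232,240,250,260,270,280,290): print(v,[np.round(P[v,u],1).tolist() for u in (290,318,345)])
f=blob(P,14,22,(510,-358),34);print("floor",len(f),f.min(0),f.max(0))
```

```text
t 7.45 tcp [ 508.8 -357.6   57.6] close yaw -10.3 tilt [-0.001 -0.   ] gap 47.6 F [ 0.2 -1.6 -2.8] q7 0.68
[(14, 205), (18, 159), (22, 79), (26, 2453), (30, 1797), (34, 145), (38, 134), (42, 144), (46, 170), (50, 175), (54, 193), (58, 247), (62, 293), (66, 289), (70, 319), (74, 323), (78, 441), (82, 3445)]
226 [[498.8, -324.7, 30.2], [514.3, -327.7, 29.4], [529.4, -330.4, 29.6]]
232 [[498.0, -328.3, 29.2], [514.3, -328.2, 42.2], [528.8, -333.7, 30.0]]
240 [[495.5, -335.6, 17.4], [514.3, -328.2, 59.7], [528.3, -339.9, 24.0]]
250 [[498.5, -333.7, 48.2], [514.4, -328.4, 76.8], [526.6, -338.3, 50.2]]
260 [[500.1, -333.5, 67.3], [513.9, -331.0, 82.8], [525.3, -337.2, 69.9]]
270 [[501.6, -332.9, 83.8], [513.2, -335.2, 83.3], [524.3, -337.6, 82.3]]
280 [[500.7, -337.4, 83.6], [512.3, -339.7, 83.0], [523.6, -341.9, 82.6]]
290 [[499.7, -342.1, 82.9], [511.6, -343.9, 83.8], [522.9, -345.9, 83.9]]
floor 364 [ 490.21273594 -363.33891093   16.25210886] [ 540.28570847 -330.71601923   21.86300394]
```

View pics/top3.png

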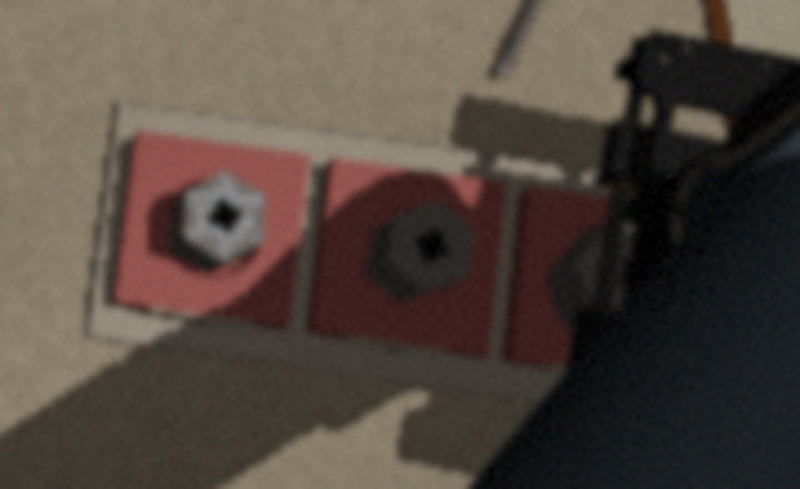

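Edge-on data shows the top at z=83 with TCP at 57.6, so the socket slid about 13 mm down in the grip. Its mouth is already inside the hole at z≈23, and the earlier contact was the floor. Lower it the last 5 mm, release and rise.

```bash
python3 -m handwheel '[[1,0,0,-0.005,0],[1,0,0,-0.005,0],[1,0,0,-0.005,0],[-1,0,0,-0.005,0],[-1,0,0,-0.005,0],[-1,0,0,-0.005,0],[-1,0,0,-0.005,0],[-1,0,0,-0.005,0],[-1,0,0,0.03,0],[-1,0,0,0.07,0],[-1,0,0,0.11,0],[-1,0,0,0.13,0]]'; python3 -m handwheel '[[-1,0.0,-0.04,0.02,-10],[-1,0,-0.06,0.03,-20],[-1,0,-0.06,0.03,-20],[-1,0,-0.06,0.03,-20]]'
python3 - <<'E'
from h import *
s,p,P=wrist();np.save("/tmp/P4.npy",P);cv2.imwrite("pics/w4.png",p[:,:,::-1])
for n,c,a,b in(("w",(510,-358),72,84),("B",(521,-262),70,86),("A",(533,-165),70,86)):
    T=blob(P,a,b,c,40)
    if len(T)>50:print(n,len(T),np.median(T[:,2]),hexfit(T[:,:2]))
E
```

```text
t: 8.5
tcp_pos: [510.7, -359.2, 193.7]
eef_rot: [2.408, 2.008, 0.004]
ft_force: [0.7, -1.4, 0.1]
finger_gap: 86.6
grip_force: 0.0
t: 8.83
tcp_pos: [508.7, -419.5, 219.8]
eef_rot: [2.727, 1.556, 0.0]
ft_force: [0.6, 0.1, -0.2]
finger_gap: 86.9
grip_force: 0.0
t 8.8333 tcp [ 508.7 -419.5  219.8] close yaw -30.6 tilt [ 0.001 -0.002] gap 86.9 F [ 0.6  0.1 -0.2] q7 0.36
w 2698 78.07070717468764 (array([ 509.30009286, -355.20916033]), array([48.21260568, 48.19639735, 48.09280444]), np.float64(-10.0))
B 2253 78.15638101997729 (array([ 521.75606533, -262.11974961]), array([38.07584722, 38.51165549, 38.53614455]), np.float64(21.0))
```

w is seated: top at 78, 3 mm off centre, upright. Now the nearer narrow socket (B), at (521.8, -262.1) with yaw 21, so close along -39.

```bash
python3 -m handwheel '[[-1,0.013,0.04,0,-8],[-1,0.013,0.08,0,-8],[-1,0.013,0.12,0,-8],[-1,0.013,0.157,-0.02,-8],[-1,0.013,0.157,-0.06,-8],[-1,0.013,0.157,-0.1,-8],[-1,0.013,0.157,-0.13,-8],[-1,0.013,0.157,-0.13,-8],[-1,0.013,0.157,-0.13,-8]]'; python3 -m handwheel '[[-1,0,0,0,0]]'
```

```text
t: 9.63
tcp_pos: [521.3, -259.0, 87.4]
eef_rot: [-2.823, -1.371, 0.004]
ft_force: [0.2, -1.0, 0.4]
finger_gap: 86.8
grip_force: 0.0
t: 9.72
tcp_pos: [523.2, -260.9, 90.0]
eef_rot: [2.825, 1.37, 0.003]
ft_force: [0.4, -0.2, -0.2]
finger_gap: 86.9
grip_force: 0.0
```

```bash
python3 -m handwheel '[[-1,-0.001,-0.001,-0.03,0],[-1,-0.001,-0.001,-0.051,0],[-1,-0.001,-0.001,-0.051,0],[-1,-0.001,-0.001,-0.051,0],[-1,-0.001,-0.001,-0.051,0],[-1,-0.001,-0.001,-0.051,0],[1,-0.001,-0.001,-0.051,0],[1,-0.001,-0.001,-0.051,0],[1,-0.001,-0.001,-0.051,0],[1,-0.001,-0.001,-0.051,0],[1,-0.001,-0.001,-0.051,0],[1,-0.001,-0.001,-0.051,0]]'; python3 -m handwheel '[[1,0,0,0,0],[1,0,0,0,0],[1,0,0,0,0],[1,0,0,0.01,0],[1,0,0,0.02,0],[1,0,0,0.04,0],[1,0,0,0.06,0],[1,0,0,0.08,0],[1,0,0,0.1,0],[1,0,0,0.12,0],[1,0,0,0.12,0],[1,0,0,0.12,0]]'
```

```text
t: 10.72
tcp_pos: [521.2, -261.5, 37.6]
eef_rot: [-2.828, -1.369, 0.0]
ft_force: [-1.1, 0.2, 0.1]
finger_gap: 54.8
grip_force: 0.0
t: 11.72
tcp_pos: [521.4, -261.6, 158.6]
eef_rot: [2.827, 1.368, 0.003]
ft_force: [-0.2, 0.4, -4.1]
finger_gap: 38.0
grip_force: 30.0
```

```bash
python3 -m handwheel '[[1,0,0.02,0,3],[1,0,0.06,0,7],[1,0,0.1,0,11],[1,0,0.14,0,15],[1,0,0.18,0,20],[1,0,0.22,0,25],[1,0,0.26,0,30],[1,0,0.3,0,34],[1,0,0.34,0,34],[1,0,0.37,0,34],[1,0,0.39,0,34],[1,0,0.39,0,34]]'; python3 -m handwheel '[[1,0,0,0,0],[1,0,0,0,0],[1,0,0,0,0],[1,0,0,0,0],[1,0,0,0,0]]'
python3 - <<'E'
from h import *
s,p,P=wrist();np.save("/tmp/P5.npy",P);cv2.imwrite("pics/w5.png",p[:,:,::-1])
T=blob(P,44,52,(519,199),25);print("nut",len(T),hexfit(T[:,:2]) if len(T)>20 else 0)
for x in r.place_of("wrist","nut")[:2]:
    u,v=np.round(x["uv"]).astype(int);print(u,v,x["score"],P[v,u])
b=blob(P,26,34,(519,199),90)
for sgn in(1,-1):
    # x edges of bed, per y bin
    ys=np.arange(160,270,5);e=[(y,(sgn*b[abs(b[:,1]-y)<2.5,0]).max()*sgn) for y in ys if (abs(b[:,1]-y)<2.5).sum()>5]
    e=np.array(e);k=np.polyfit(e[:,0],e[:,1],1);print("edge",sgn,"yaw",-np.degrees(np.arctan(k[0])),"x at y=199",np.polyval(k,199),np.std(e[:,1]-np.polyval(k,e[:,0])))
X=s["tcp_pos"];T=blob(P,100,260,X,40);h,e=np.histogram(T[:,2],bins=np.arange(100,260,5));print([(int(a),int(b)) for a,b in zip(e,h) if b>50])
E
```

```text
t: 12.72
tcp_pos: [519.3, 134.7, 155.7]
eef_rot: [-2.292, -2.144, 0.002]
ft_force: [-0.1, -0.1, -3.9]
finger_gap: 38.1
grip_force: 30.0
t: 13.13
tcp_pos: [521.2, 127.3, 157.5]
eef_rot: [2.306, 2.133, -0.001]
ft_force: [0.5, 0.3, -3.3]
finger_gap: 37.8
grip_force: 30.0
t 13.1333 tcp [521.2 127.3 157.5] close yaw -4.5 tilt [-0. -0.] gap 37.8 F [ 0.5  0.3 -3.3] q7 -0.23
nut 674 (array([517.38539882, 199.71862752]), array([23.43545527, 23.95978228, 24.03267531]), np.float64(-5.0))
311 149 0.64 [521.61919336 200.95631786  51.13480968]
edge 1 yaw -3.4959054521850246 x at y=199 581.8937218543404 0.8602827829264317
edge -1 yaw -4.079120990694283 x at y=199 452.36174156363154 0.3569162082349786
[(135, 67), (140, 179), (145, 182), (150, 207), (155, 280), (160, 368), (165, 429), (170, 456), (175, 503), (180, 571), (185, 622), (190, 451), (195, 3533), (200, 122), (205, 918), (210, 191), (215, 229), (220, 248), (225, 239), (230, 265), (235, 344), (240, 5155), (245, 2084), (250, 4062)]
```

View pics/w5.png

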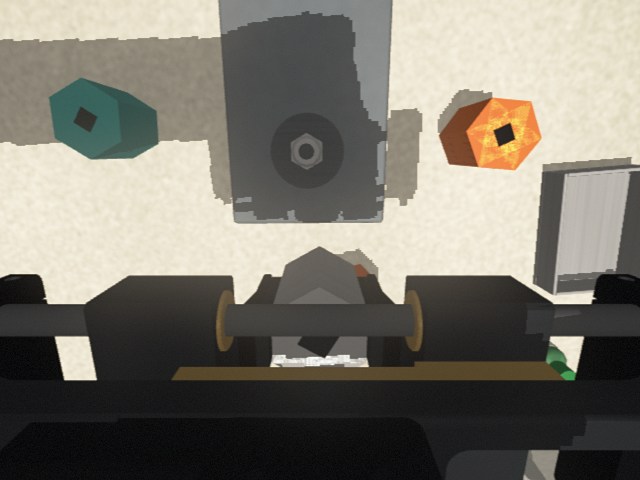

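The nut is at (307,151), clear on the bed, and the held socket at (318,300) is unslipped (top about 40 mm above TCP). I'll work out the in-hand offset.

```bash
cat >> h.py <<'E'
def inhand(P,s,af,ztop):
    "socket centre relative to the TCP in world xy, from its front corner seen by the wrist camera"
    Y=R.from_rotvec(s["eef_rot"]).as_matrix()[:2,1];Y=Y*np.sign(Y[0]);F=np.array([-Y[1],Y[0]])
    Q=P.reshape(-1,3);X=np.array(s["tcp_pos"]);d=Q[:,:2]-X[:2];f=d@F;l=d@Y
    m=(Q[:,2]>ztop-35)&(Q[:,2]<ztop+4)&(f>0)&(f<45)&(abs(l)<12);f,l=f[m],l[m]
    # front faces: f = f0 - |l-l0|*tan30 ; fit the upper envelope
    ls=np.arange(-9,9.1,1);e=np.array([np.percentile(f[abs(l-x)<.7],98) for x in ls])
    from scipy.optimize import least_squares
    o=least_squares(lambda k:e-(k[0]-abs(ls-k[1])*np.tan(np.pi/6)),[25,0],loss="soft_l1").x
    c=o[0]-af/np.sqrt(3);print("along close %.1f, forward %.1f"%(o[1],c));return o[1]*Y+c*F
E
python3 - <<'E'
from h import *
s=r.get_state();P=np.load("/tmp/P5.npy");o=inhand(P,s,38,197);print(o,"shift needed",np.array([517.4,199.7])-o-np.array(s["tcp_pos"][:2]),s["tcp_pos"])
E
```

```text
along close 0.4, forward -0.6
[ 0.39136929 -0.62971532] shift needed [-4.30211576 72.57514897] [521.31074647 127.75456634 157.60949228]
```

```bash
python3 -m handwheel '[[1,-0.002,0.025,0,0],[1,-0.004,0.05,0,0],[1,-0.004,0.0725,0,0],[1,-0.004,0.0725,-0.03,0],[1,-0.004,0.0725,-0.055,0],[1,-0.004,0.0725,-0.072,0],[1,-0.004,0.0725,-0.072,0],[1,-0.004,0.0725,-0.072,0],[1,-0.004,0.0725,-0.072,0],[1,-0.004,0.0725,-0.072,0]]'; python3 -m handwheel '[[1,0,0,0,0],[1,0,0,0,0]]'
```

```text
t: 14.07
tcp_pos: [518.6, 201.2, 87.2]
eef_rot: [2.304, 2.135, 0.005]
ft_force: [-0.9, 0.7, -3.0]
finger_gap: 37.8
grip_force: 30.0
t: 14.23
tcp_pos: [517.9, 201.2, 86.7]
eef_rot: [2.304, 2.135, 0.003]
ft_force: [0.3, -0.4, -4.7]
finger_gap: 38.2
grip_force: 30.0
```

```bash
python3 -m handwheel '[[1,-0.001,-0.001,-0.006,0],[1,-0.001,-0.001,-0.012,0],[1,-0.001,-0.001,-0.014,0],[1,-0.001,-0.001,-0.014,0],[1,-0.001,-0.001,-0.014,0]]'; python3 -m handwheel '[[1,0,0,-0.003,0],[1,0,0,-0.006,0],[1,0,0,-0.009,0],[1,0,0,-0.012,0],[1,0,0,-0.012,0]]'
```

```text
t: 14.65
tcp_pos: [516.0, 199.9, 71.2]
eef_rot: [-2.304, -2.136, 0.001]
ft_force: [0.4, 0.1, -2.8]
finger_gap: 37.4
grip_force: 30.0
t: 15.07
tcp_pos: [515.8, 199.8, 58.8]
eef_rot: [-2.304, -2.136, 0.002]
ft_force: [0.0, -0.3, -3.9]
finger_gap: 37.9
grip_force: 30.0
```

The mouth is at about 38 mm, below the nut top, with no contact force, so B seems to fit. I'll push down to the bed.

```bash
python3 -m handwheel '[[1,0.0005,0,-0.003,0],[1,0.0005,0,-0.006,0],[1,0.0005,0,-0.009,0],[1,0.0005,0,-0.009,0],[1,0.0005,0,-0.009,0],[1,0.0005,0,-0.009,0]]'
python3 - <<'E'
from h import *
s,p,P=wrist();X=np.array(s["tcp_pos"])
T=blob(P,75,115,X,30);h,e=np.histogram(T[:,2],bins=np.arange(75,116,2));print([(int(a),int(b)) for a,b in zip(e,h) if b>40])
try: print(inhand(P,s,38,90)+X[:2])
except Exception as e: print(e)
E
```

```text
t: 15.57
tcp_pos: [516.8, 200.0, 50.6]
eef_rot: [2.304, 2.136, 0.0]
ft_force: [0.3, 0.6, -2.9]
finger_gap: 37.7
grip_force: 30.0
t 15.5667 tcp [516.8 200.   50.6] close yaw -4.3 tilt [0. 0.] gap 37.7 F [ 0.3  0.6 -2.9] q7 -0.28
[(75, 223), (77, 244), (79, 235), (81, 211), (83, 189), (85, 149), (87, 151), (89, 1783), (91, 1698), (93, 41), (95, 46), (97, 147), (99, 731), (101, 66), (103, 77), (105, 71), (107, 84), (109, 77), (111, 106), (113, 80)]
along close 0.4, forward -0.2
[517.24295465 199.78479942]
```

The top is at z≈90–91 and the socket is on the axis, so it fits and is home within about 1 mm. The other one (A) still stands in its narrow slot. I'll press lightly, then verify A and w from above.

```bash
python3 -m handwheel '[[1,0,0,-0.001,0],[1,0,0,-0.002,0],[1,0,0,-0.002,0],[1,0,0,-0.002,0],[1,0,0,-0.002,0],[1,0,0,-0.002,0]]'
python3 - <<'E'
from h import *
s,p,P=wrist();X=np.array(s["tcp_pos"])
T=blob(P,86,95,X,30);print("held top",np.median(T[:,2]),inhand(P,s,38,90)+X[:2])
p,d=r.camera("top");Q=cloud(r.camera_model("top"),d.astype(float))
for n,c in(("w",(509,-355)),("A",(533,-165))):
    T=blob(Q,70,86,c,40);print(n,np.median(T[:,2]),hexfit(T[:,:2]))
E
```

```text
t: 16.12
tcp_pos: [517.0, 200.1, 49.5]
eef_rot: [-2.304, -2.136, -0.001]
ft_force: [-1.8, -0.1, 4.2]
finger_gap: 37.6
grip_force: 30.0
t 16.1167 tcp [517.  200.1  49.5] close yaw -4.3 tilt [0.    0.001] gap 37.6 F [-1.8 -0.1  4.2] q7 -0.28
along close 0.4, forward -0.1
held top 89.90745130219358 [517.45909925 199.92042393]
w 77.98069391751505 (array([ 508.96496986, -355.23263685]), array([48.48811009, 48.09196765, 50.34910347]), np.float64(-11.0))
A 78.21155947822012 (array([ 533.27844349, -165.07512205]), array([37.70227746, 39.01538657, 38.08868232]), np.float64(28.0))
```

```bash
python3 -m handwheel '[[1,0,0,0,0],[1,0,0,0,0],[1,0,0,0,0]]' && python3 -c "
from station import r
print(r.close_job())"
```

```text
t: 16.47
tcp_pos: [517.0, 200.1, 49.5]
eef_rot: [-2.304, -2.136, -0.001]
ft_force: [-1.5, -0.2, 5.3]
finger_gap: 37.7
grip_force: 30.0
the job is handed in; nothing more can be done
None
```

I handed the job in at 16.5 s; no verdict came back. The too-big socket is in its wide slot, the first look-alike I tried fits and is held pressed home on the nut, and the other never left its narrow slot, so I did not try it on the nut.

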